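Demould a spectacle-case shell and hang it on a drying peg

TASK

Lift the freshly moulded spectacle-case shell up out of the open mould, turn it mouth down and lower it gently over the free drying peg until its rim sits fully home on the stand's shoulder; do not let it drop down the peg. Then let go, and leave the two shells already drying and everything else on the bench where they are.

Things in the scene. Friction and masses are not known exactly. Their poses are not given: they have to be found in the camera images.
- shell: The moulded shell to dry: grey plastic round tube 100 mm long, outer diameter 46, inner 40 mm, open at one end (mouth), 95 mm deep, closed at the other; about 60 g. Origin on its axis at mid length; its x runs along the tube from closed end to mouth. It starts lying in the mould, axis level and 43 mm above the bench, mouth facing roughly to the right (-y), up to 30 degrees aside.
- shell_mouth (a point): Centre of the shell's mouth, in the plane of the rim, 50 mm from the origin along the shell's x.
- shell_end (a point): Centre of the shell's closed end face, 50 mm from the origin against the shell's x. The last 10 mm to this end narrow to 30 mm diameter.
- mould: Open lower mould half: fixed aluminium block 150 mm (its x) by 104 mm, 43 mm high, with a half-round cavity along its x; the shell's lower half lies in it, the upper half stands free. Two guide pins (12 mm wide and high) stand on its top at the mouth end, at x 64, y +-42 mm. Origin at the centre of its underside; its x points as the lying shell's.
- mould_gap (a point): Mid point of the cavity, on the lying shell's axis 43 mm above the bench. For 34 mm either way along the cavity both sides of the mould are cut away, out to its flanks and down to 19 mm above the bench: gaps for the fingers to pinch the shell across its diameter, the tool upright or leaning along the tube.
- stand_free: The free drying stand, fixed: black base disc 90 mm wide, 10 mm high; on it a shoulder 60 mm wide up to 18 mm above the bench, on which the rim comes to rest; and a bare upright steel peg 28 mm in diameter up to 88 mm, its top 12 mm tapering to 14 mm. Three such stands are abreast, about 160 mm apart; which one is free varies. Origin at the centre of its underside, z up.
- stand_free_tip (a point): Centre of the top of the free peg, 88 mm above the bench.
- hung_b: A finished shell, same as the one to dry, hanging loose mouth down on another such stand, its top 118 mm above the bench. Leave alone. Origin at the centre of its rim.
- hung_c: Another finished shell hanging on the third stand, as hung_b. Leave alone.
- specs: Folded black spectacles lying on the bench, about 125 x 40 mm, 13 mm high. Bystander. Origin at the centre of the underside.
- lens_blank: Clear plastic lens blank, 70 mm diameter, 13 mm high. Bystander. Origin at the centre of the underside.
- driver: Screwdriver 150 mm long, lying. Bystander.
- brush: Brush 180 mm long, lying. Bystander.
- spray: White bottle, 48 mm diameter, 110 mm high, standing to the left of the mould. Bystander. Origin at the centre of the underside.
- lens_puck: White plastic lens-blocking puck, 64 mm diameter with a 32 mm stub, 22 mm high. Bystander. Origin at the centre of the underside.
There are look-alikes about, which are no part of the job. Leave any orange look-alike of the stand_free alone.

How it is judged (in metres and radians):
On the way:
1. the shell is lifted clear out of the mould (its whole length more than 75 mm above the bench) (height (world z) of each of shell_mouth, shell_end above 0.075 m), for 0.2 s.
At the end, for the whole second after the job is handed in: Shell mouth down over the free peg and at rest: mouth centre under 22 mm and closed end over 113 mm above the bench, within 9 and 12 mm of the peg axis; the hung shells moved under 20 mm, the other things under 30 mm (z of shell_mouth in the frame of stand_free below 0.022 m and z of shell_end in the frame of stand_free above 0.113 m and horizontal distance between shell_mouth and stand_free below 0.009 m and horizontal distance between shell_end and stand_free below 0.012 m and linear speed of shell below 0.02 m/s and distance of each of hung_b, hung_c from where it was at the start of the episode below 0.02 m and distance of each of specs, lens_blank, driver, brush, spray, lens_puck from where it was at the start of the episode below 0.03 m); the robot touches nothing.
It fails at once if the shell drops: it moves faster than 0.5 m/s while on the free peg with its mouth less than 70 mm above the bench (horizontal distance between shell_mouth and stand_free below 0.02 m and z of shell_mouth in the frame of stand_free below 0.07 m and linear speed of shell above 0.5 m/s).
It fails at once if a shell already drying is shifted more than 20 mm (distance of any of hung_b, hung_c from where it was at the start of the episode above 0.02 m).
It fails at once if another thing on the bench is shifted more than 30 mm (distance of any of specs, lens_blank, driver, brush, spray, lens_puck from where it was at the start of the episode above 0.03 m).
It also fails if it takes over 48 s, if anything falls off the work surface, if the arm or the gripper's body presses on something with over 40 N, if the wrist force passes 120 N, or if a joint passes its speed limit or range.

ROBOT

A 6-joint arm with a two-finger parallel gripper is mounted at the origin on the work surface. World frame = base frame: x ahead of the robot, y to its left, z up, the work surface at z = 0. Lengths are in m, angles in degrees, forces in N, time in s.
With the tool pointing down it reaches from about 0.4 to 0.825 m from the base axis. Payload 7 kg.
Tool frame: the origin (TCP) lies midway between the tips of the shut fingers; the grasp point (between the pads) lies 19 mm behind it; z points along the fingers, y is the line along which they close (so a half turn about z gives the same grasp; the last joint's range is limited). The gripper opens to 88 mm and grips with 3 to 60 N. Pads are 19 mm wide; open, the fingers measure 130 mm over their backs; the gripper's body (78 mm by 193 mm) begins 47 mm behind the grasp point.
Start: joints at [81.194, 20.546, 0.682, 0, -70.136, -16.507], TCP at [0.289, 0.61, 0.227] pointing down, gripper open.
Joint ranges: [-176.03, 176.03], [-82.01, 121.73], [-58.28, 71.71], [-173.87, 95.51], [-174.79, -0.11], [-173.66, 173.66]. Speed limits (degrees/s): [136.94, 136.94, 172.46, 180, 180, 180].

INTERFACE

Orientations are given as [roll, pitch, yaw] about the fixed x, y, z axes, in that order (R = Rz(yaw) Ry(pitch) Rx(roll)).
In Python, from plant import get_state, optics, order gives the robot as it stands. The module is installed in compiled form; this text tells all that it offers.
- The arm moves only by the tool send_rows, never from a script. Its argument "moves" is a list of rows, each an object with "slide": the shift along the tool's x, y, z as a fraction of full scale, a list of three; "turn": the turn about the tool's z as a fraction of full scale; "gripper": the opening, from 0 (shut) to 1 (fully open). A call has exactly 5 rows; each row is the pose to reach, as a shift and turn from the pose commanded when the call began, along the tool's axes at that moment; what a row does not reach only later rows make up. Full scale, the value 1, is 150 mm for a shift and 90 degrees for a turn. A row lasts 1/12 s, in which the tool goes at most 41.7 mm and 7.16 degrees, less where a joint would pass 70% of its speed; a pose out of reach is approached as far as the arm can. A call with a number of a shift or a turn outside -1 to 1 is refused whole. A call with a gripper value outside its range is refused whole. The fingers move at their own pace and stop on an object; "newtons" is the grip in N (left out, the last holds). Time passes only in rows, so rows that repeat a pose let the fingers close, or fill a call up. It gives the time, the measured TCP pose, the force, the opening and the grip force at its end, in the units of the state.
- get_state(): the state, without advancing time (a new reading comes with each control period).
- optics.capture(name): name is "scene" or "top" or "wrist"; returns a dict with "img" (420x560x3 uint8, red, green, blue), "intrinsics" (3x3 intrinsics, pixels), "origin" and "attitude" of the camera in the world. Camera axes: x right, y down, z forward; pixel columns grow to the right and rows downward; lengths in m; the calibration is good to about 2 mm. A picture is of the moment at which its call begins. There is no depth.
- order.close_job(): hands the job in; it is judged then, once.
Trained networks look in the newest picture that a camera, given by its name, has taken for a name from the list of things; names that differ only in an ending like _2 or _b are one class to them, and where a whole thing is asked for, a point or a joint stands for the part that bears it (a point fixed in the world has none). Each returns a list of dicts, best first, with "p" (0 to 1); they miss things now and then, are a little off and sometimes report something else, mostly with a low value. They report only what shows in the picture. A call takes as long as a camera call. They do not tell look-alikes from the thing itself.
- optics.look_for(camera, name): "location" ([x, y, z] in m, in world coordinates, good to about 4 mm: the middle of the surface that is visible of it).
The state is a dict: "time_s": time; "joints": joint angles; "qd": joint speeds; "joint_torque": joint torques, N m; "tcp_pos": TCP position; "eef_rot": TCP orientation; "contact_force": force on the tool from outside, world axes, zero at the start; "moment": the same for the moment, N m; "gripper_width": finger opening in m; "gripper_force": force on a finger pad.
Only numpy, scipy, OpenCV 4.12 (cv2) and the standard library are available. Lean on these libraries where they do the work, as an engineer would, in place of code of your own. Each camera call takes 0.05 s, during which the arm holds its last target. There are 200 camera calls.

## Working session

There is one attempt and no reset: what is moved stays moved. The work goes in short steps, Python scripts to look and compute and a tool call to move; the robot and the scene stay as the last step left them, time stands still between calls to the robot, and variables do not carry over. Pictures are saved under pics/ and viewed, at most 10 in all, crops included, and the job is handed in when it is done.

Besides the shell and the picture viewer there is one more tool, called after "Emit:" as name([rows], argument=value, ...), one row to a line, values as JSON. send_rows: Moves the arm, as the interface text tells. Shift numbers are shares of 150 mm and turn numbers shares of 90 degrees, none past 1 either way. Its arguments: {"type":"object","properties":{"moves":{"type":"array"},"newtons":{"type":"number"}},"required":["moves"]}

```bash
mkdir -p pics; cat > h.py <<'E'
import numpy as np, cv2
from plant import get_state, optics, order
from scipy.spatial.transform import Rotation as R
def cap(n,f=None):
    c=optics.capture(n)
    if f: cv2.imwrite('pics/'+f,c['img'][:,:,::-1])
    return c
def proj(c,p):
    A=np.array(c['attitude']); 
    if A.shape!=(3,3): A=R.from_euler('xyz',A,degrees=True).as_matrix()
    q=A.T@(np.array(p)-c['origin']); u=np.array(c['intrinsics'])@q; return np.round(u[:2]/u[2]).astype(int)
def ray(c,px,z):
    A=np.array(c['attitude'])
    if A.shape!=(3,3): A=R.from_euler('xyz',A,degrees=True).as_matrix()
    d=A@np.linalg.inv(c['intrinsics'])@[px[0],px[1],1]; o=np.array(c['origin']); return o+d*(z-o[2])/d[2]
E
python3 - <<'E'
from h import *
s=get_state(); print(s['time_s'],s['tcp_pos'],s['eef_rot'],s['gripper_width'])
for n in ['scene','top']:
    c=cap(n,n+'1.png'); print(n,c['origin'],c['attitude'],c['intrinsics'])
    for o in ['shell','shell_mouth','shell_end','mould','mould_gap','stand_free','stand_free_tip','hung_b','spray','specs','lens_blank','lens_puck','driver','brush']:
        for d in optics.look_for(n,o)[:4]: print(o,np.round(d['location'],3),round(d['p'],2),proj(c,d['location']))
print(get_state()['time_s'])
E
```

```text
0.0 [0.28840647 0.60970849 0.22556967] [ 1.79898081e+02 -1.12918868e-02 -2.53175780e+01] 0.08768463342936945
scene [1.09537147 0.52173945 1.2917024 ] [-146.89875237   -0.46680185  133.46926082] [[467.25237013   0.         281.7945384 ]
 [  0.         467.25237013 213.36704985]
 [  0.           0.           1.        ]]
shell [0.491 0.248 0.058] 0.66 [352 264]
shell [0.503 0.253 0.042] 0.43 [350 270]
shell_mouth [0.493 0.242 0.065] 0.77 [350 262]
shell_mouth [ 0.59  -0.151  0.013] 0.16 [236 214]
shell_end [0.491 0.247 0.065] 0.64 [352 263]
mould [0.501 0.254 0.04 ] 0.81 [351 270]
mould_gap [0.5   0.255 0.042] 0.67 [351 270]
mould_gap [0.393 0.019 0.018] 0.57 [315 207]
stand_free [ 0.589 -0.15   0.018] 0.92 [236 213]
stand_free [ 0.46  -0.207  0.012] 0.84 [252 182]
stand_free [ 0.451 -0.332  0.016] 0.67 [229 160]
stand_free [ 0.673 -0.034  0.012] 0.57 [242 252]
stand_free_tip [ 0.67  -0.036  0.01 ] 0.94 [242 252]
stand_free_tip [ 0.463 -0.213  0.015] 0.93 [250 181]
stand_free_tip [ 0.451 -0.334  0.018] 0.73 [228 159]
stand_free_tip [ 0.589 -0.15   0.015] 0.55 [236 214]
hung_b [0.538 0.
[... 1219 characters left out ...]

stand_free_tip [ 0.44  -0.341  0.01 ] 0.93 [401 248]
stand_free_tip [ 0.573 -0.161  0.01 ] 0.9 [335 199]
stand_free_tip [ 0.652 -0.047  0.008] 0.71 [293 170]
stand_free_tip [ 0.452 -0.217  0.012] 0.58 [356 243]
hung_b [ 0.563 -0.319  0.114] 0.87 [402 198]
hung_b [ 0.519 -0.002  0.117] 0.74 [276 215]
spray [0.521 0.456 0.073] 0.61 [101 215]
specs [0.696 0.113 0.008] 0.53 [236 154]
specs [ 0.572 -0.162  0.012] 0.46 [335 199]
lens_blank [ 0.411 -0.101  0.009] 0.6 [313 258]
lens_blank [ 0.552 -0.45   0.011] 0.47 [441 207]
lens_puck [ 0.551 -0.448  0.008] 0.8 [440 208]
driver [0.379 0.02  0.021] 0.56 [268 270]
driver [0.485 0.24  0.059] 0.53 [184 229]
brush [0.421 0.417 0.018] 0.55 [122 253]
1.5
```

View pics/scene1.png

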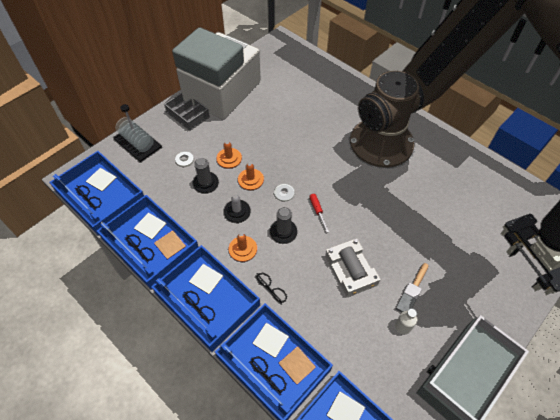

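View pics/top1.png

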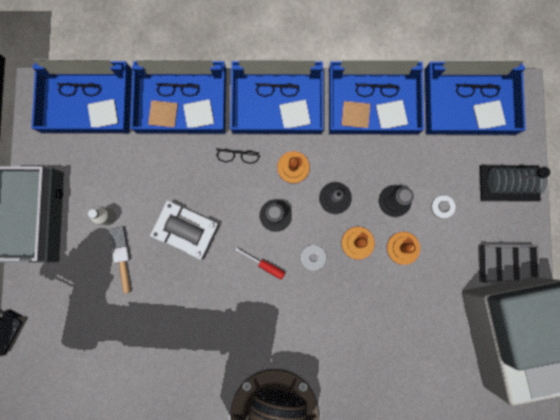

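Scene: the black bare stand at scene (236,214) / top (335,199) is free. Its look-alikes are the orange stands at scene (228,155), (250,178) and (242,247); the occupied stands are at (204,178) and (285,222). The shell lies in the mould at scene (352,264) / top (183,230), with its long axis about 28° aside. The two views disagree by ~12 mm in x, so I'll let the wrist camera settle that.

```bash
cat >> h.py <<'E'
def plan(p,yaw,turns=3):
    "slides from current (assumed tool down) to p,yaw"
    s=get_state(); Rm=R.from_euler('xyz',s['eef_rot'],degrees=True)
    d=Rm.inv().apply(np.array(p)-s['tcp_pos'])
    dy=(yaw-s['eef_rot'][2]+180)%360-180
    print('slide mm',np.round(d*1000,1),'frac',np.round(d/.15,3),'turn deg',round(-dy,1),'frac',round(-dy/90,3))
    for i in range(turns):
        a=s['eef_rot'][2]+dy*i/turns; Ri=R.from_euler('xyz',[180,0,a],degrees=True)
        print(i,np.round(Ri.inv().apply((np.array(p)-s['tcp_pos'])/turns)/.15,3),round(-dy/90/turns,3))
E
python3 - <<'E'
from h import *
plan([.485,.244,.22],61.5)
t=cv2.imread('pics/top1.png'); cv2.imwrite('pics/crop.png',np.hstack([cv2.resize(t[190:270,140:230],None,fx=4.4,fy=4.4,interpolation=cv2.INTER_CUBIC),cv2.resize(t[160:240,290:380],None,fx=4.4,fy=4.4)]))
E
```

```text
slide mm [334.1 247.    6.6] frac [2.227 1.647 0.044] turn deg -86.8 frac -0.965
0 [0.742 0.549 0.015] -0.322
1 [0.384 0.84  0.015] -0.322
2 [-0.07   0.921  0.015] -0.322
```

View pics/crop.png

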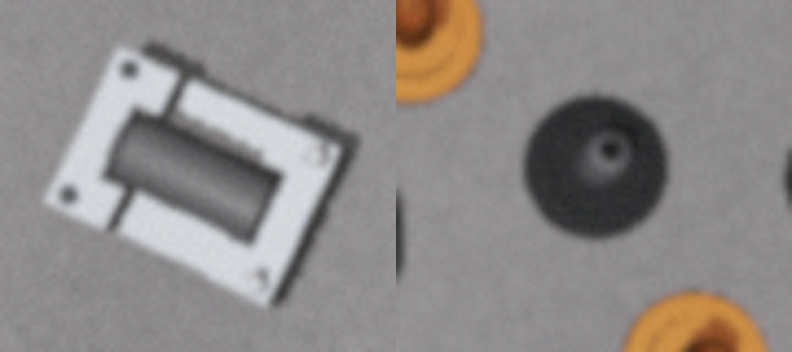

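The crop shows the mould with its bright guide pins on the right, so the mouth faces right, about 23° aside. The bare black peg is at top (335,199), with orange look-alikes next to it.

Emit:
send_rows([
  {"slide": [0.742, 0.549, 0.0], "turn": -0.322, "gripper": 1},
  {"slide": [0.742, 0.549, 0.0], "turn": -0.322, "gripper": 1},
  {"slide": [0.742, 0.549, 0.0], "turn": -0.322, "gripper": 1},
  {"slide": [0.742, 0.549, 0.0], "turn": -0.322, "gripper": 1},
  {"slide": [0.742, 0.549, 0.0], "turn": -0.322, "gripper": 1},
])

```text
time_s: 1.92
tcp_pos: [0.3554, 0.4852, 0.2274]
eef_rot: [-180.0, -0.0, 4.0]
contact_force: [-0.2, 0.3, 1.6]
gripper_width: 0.0879
gripper_force: 0.0
```

Emit:
send_rows([
  {"slide": [0.384, 0.84, 0.0], "turn": -0.322, "gripper": 1},
  {"slide": [0.384, 0.84, 0.0], "turn": -0.322, "gripper": 1},
  {"slide": [0.384, 0.84, 0.0], "turn": -0.322, "gripper": 1},
  {"slide": [0.384, 0.84, 0.0], "turn": -0.322, "gripper": 1},
  {"slide": [0.384, 0.84, 0.0], "turn": -0.322, "gripper": 1},
])

```text
time_s: 2.33
tcp_pos: [0.4206, 0.3637, 0.227]
eef_rot: [-180.0, -0.0, 32.9]
contact_force: [-0.1, 0.3, 0.2]
gripper_width: 0.0874
gripper_force: 0.0
```

Emit:
send_rows([
  {"slide": [-0.07, 0.921, 0.0], "turn": -0.38, "gripper": 1},
  {"slide": [-0.07, 0.921, 0.0], "turn": -0.38, "gripper": 1},
  {"slide": [-0.07, 0.921, 0.0], "turn": -0.38, "gripper": 1},
  {"slide": [-0.07, 0.921, 0.0], "turn": -0.38, "gripper": 1},
  {"slide": [-0.07, 0.921, 0.0], "turn": -0.38, "gripper": 1},
])

```text
time_s: 2.75
tcp_pos: [0.4865, 0.2419, 0.2266]
eef_rot: [180.0, 0.0, 66.9]
contact_force: [-0.2, 0.2, 0.5]
gripper_width: 0.0874
gripper_force: 0.0
```

```bash
python3 - <<'E'
from h import *
s=get_state(); print(s['time_s'],s['tcp_pos'],s['eef_rot'])
c=cap('wrist','w1.png'); print(c['origin'],c['attitude'],c['intrinsics'][0][0])
for o in ['shell','shell_mouth','shell_end','mould','mould_gap']:
    for d in optics.look_for('wrist',o)[:2]: print(o,np.round(d['location'],3),round(d['p'],2),proj(c,d['location']))
E
```

```text
2.75 [0.48647692 0.24190738 0.22663949] [1.79984843e+02 1.67896505e-02 6.68771897e+01]
[0.51739446 0.31236125 0.38395528] [ 1.63485191e+02 -1.27823726e-02 -2.30701223e+01] 362.4491371227864
shell [0.484 0.252 0.059] 0.64 [269 182]
shell_mouth [0.483 0.246 0.067] 0.95 [269 190]
shell_end [0.485 0.248 0.064] 0.57 [271 187]
mould [0.488 0.258 0.045] 0.88 [270 171]
```

View pics/w1.png

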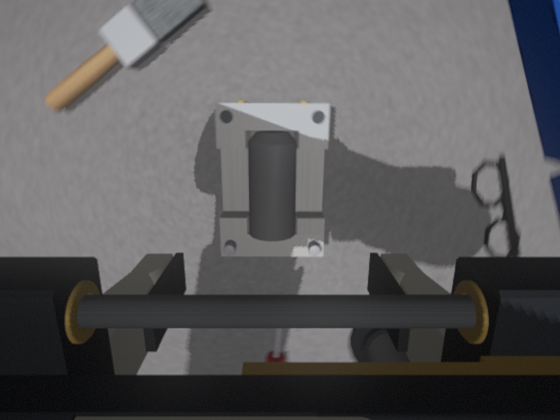

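```bash
python3 - <<'E'
from h import *
c=optics.capture('wrist')
P=[ray(c,p,.043) for p in [(216,103),(331,103),(325,256),(221,256)]]
print(np.round(P,4)); m=np.mean(P,0); a=(P[2]+P[3]-P[0]-P[1])/2; print('mould',m,np.linalg.norm(a),np.degrees(np.arctan2(a[1],a[0])))
print('shell end/mouth top',ray(c,(270,131),.058),ray(c,(273,240),.05))
# gap edges at mould top
print('gap',ray(c,(230,148),.043),ray(c,(230,212),.043))
for n,pts in [('top',[(167.3,200.2),(220.7,221.8),(201.4,258.2),(150.2,235.5)])]:
    d=optics.capture(n); Q=np.mean([ray(d,p,.043) for p in pts],0); print(n,Q)
E
```

```text
[[0.4665 0.3373 0.043 ]
 [0.5617 0.2964 0.043 ]
 [0.503  0.1591 0.043 ]
 [0.4057 0.2009 0.043 ]]
mould [0.48419956 0.24842938 0.043     ] 0.1493246714958061 -113.5941061914784
shell end/mouth top [0.50196614 0.29632634 0.058     ] [0.46236305 0.19843275 0.05      ]
gap [0.4608302  0.29596066 0.043     ] [0.43413011 0.23960444 0.043     ]
top [0.48675021 0.24118701 0.043     ]
```

Wrist view: the mould's corners are at (216,103), (331,103), (325,256) and (221,256), giving 149×104 mm as described. The closed end is at (270,131) and the mouth at (273,240), towards the pins. I'll pinch 20 mm towards the closed end so the shell can swing mouth down.

Emit:
send_rows([
  {"slide": [0.167, -0.031, 0.28], "turn": 0.004, "gripper": 1},
  {"slide": [0.167, -0.031, 0.55], "turn": 0.004, "gripper": 1},
  {"slide": [0.167, -0.031, 0.7], "turn": 0.004, "gripper": 1},
  {"slide": [0.167, -0.031, 0.75], "turn": 0.004, "gripper": 1},
  {"slide": [0.167, -0.031, 0.75], "turn": 0.004, "gripper": 1},
])

```text
time_s: 3.57
tcp_pos: [0.4896, 0.2683, 0.112]
eef_rot: [-179.9, 0.3, 66.5]
contact_force: [0.1, -0.0, 1.6]
gripper_width: 0.0876
gripper_force: 0.0
```

```bash
python3 - <<'E'
from h import *
plan([.492,.2667,.025],66.5,1)
c=cap('wrist','w2.png')
E
```

```text
slide mm [-0.1  3.  87. ] frac [-0.001  0.02   0.58 ] turn deg -0.0 frac -0.0
0 [-0.004  0.019  0.58 ] -0.0
```

View pics/w2.png

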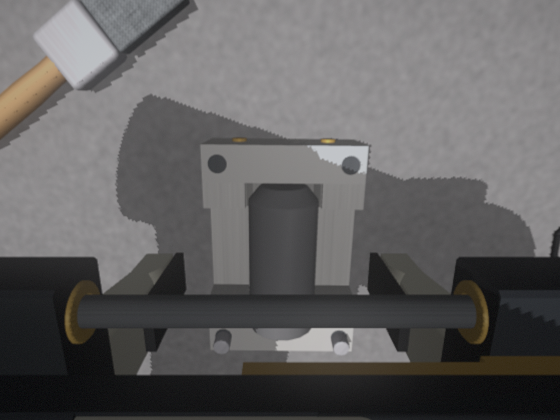

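```bash
python3 - <<'E'
from h import *
c=optics.capture('wrist')
P=[ray(c,p,.043) for p in [(202,143),(369,144),(354,352),(209,351)]]
u=np.array([-.397,-.918,0]);print(np.round(P,4)); print(np.mean(P,0), (P[0]+P[1])/2+.075*u, (P[2]+P[3])/2-.075*u)
g=(ray(c,(210,207),.043)+ray(c,(355,209),.043))/2; print('gap mid',g+.034*u)
print('shell mid at top', (ray(c,(249,240),.043)+ray(c,(318,240),.043))/2)
E
```

```text
[[0.4704 0.336  0.043 ]
 [0.5656 0.2941 0.043 ]
 [0.5047 0.1537 0.043 ]
 [0.4062 0.1974 0.043 ]]
[0.48672704 0.24529215 0.043     ] [0.48821972 0.24618892 0.043     ] [0.48523435 0.24439538 0.043     ]
gap mid [0.48634276 0.24611073 0.043     ]
shell mid at top [0.49159529 0.25644407 0.043     ]
```

Emit:
send_rows([
  {"slide": [-0.01, 0.035, 0.15], "turn": 0, "gripper": 1},
  {"slide": [-0.01, 0.035, 0.3], "turn": 0, "gripper": 1},
  {"slide": [-0.01, 0.035, 0.45], "turn": 0, "gripper": 1},
  {"slide": [-0.01, 0.035, 0.55], "turn": 0, "gripper": 1},
  {"slide": [-0.01, 0.035, 0.58], "turn": 0, "gripper": 1},
])

```text
time_s: 4.08
tcp_pos: [0.4951, 0.2652, 0.0271]
eef_rot: [-180.0, 0.0, 66.4]
contact_force: [-2.1, -2.6, 3.2]
gripper_width: 0.0877
gripper_force: 2.1
```

Emit:
send_rows([
  {"slide": [0, 0, 0], "turn": 0, "gripper": 0},
  {"slide": [0, 0, 0], "turn": 0, "gripper": 0},
  {"slide": [0, 0, 0], "turn": 0, "gripper": 0},
  {"slide": [0, 0, 0], "turn": 0, "gripper": 0},
  {"slide": [0, 0, 0], "turn": 0, "gripper": 0},
], newtons=4)

```text
time_s: 4.5
tcp_pos: [0.4956, 0.265, 0.029]
eef_rot: [179.9, -0.0, 66.4]
contact_force: [0.5, -6.0, 0.6]
gripper_width: 0.0601
gripper_force: 2.8
```

Emit:
send_rows([
  {"slide": [0, 0, 0], "turn": 0, "gripper": 0},
  {"slide": [0, 0, 0], "turn": 0, "gripper": 0},
  {"slide": [0, 0, 0], "turn": 0, "gripper": 0},
  {"slide": [0, 0, 0], "turn": 0, "gripper": 0},
  {"slide": [0, 0, 0], "turn": 0, "gripper": 0},
])

```text
time_s: 4.92
tcp_pos: [0.4946, 0.2654, 0.0289]
eef_rot: [-180.0, -0.0, 66.5]
contact_force: [-6.8, -2.4, 1.2]
gripper_width: 0.0471
gripper_force: 4.3
```

Emit:
send_rows([
  {"slide": [0, 0, 0], "turn": 0, "gripper": 0},
  {"slide": [0, 0, 0], "turn": 0, "gripper": 0},
  {"slide": [0, 0, -0.05], "turn": 0, "gripper": 0},
  {"slide": [0, 0, -0.12], "turn": 0, "gripper": 0},
  {"slide": [0, 0, -0.2], "turn": 0, "gripper": 0},
])

```text
time_s: 5.33
tcp_pos: [0.4961, 0.2666, 0.0594]
eef_rot: [179.9, -0.2, 66.5]
contact_force: [0.3, 0.3, -0.9]
gripper_width: 0.0465
gripper_force: 4.0
```

Emit:
send_rows([
  {"slide": [0, 0, -0.1], "turn": 0, "gripper": 0},
  {"slide": [0, 0, -0.2], "turn": 0, "gripper": 0},
  {"slide": [0, 0, -0.3], "turn": 0, "gripper": 0},
  {"slide": [0, 0, -0.4], "turn": 0, "gripper": 0},
  {"slide": [0, 0, -0.45], "turn": 0, "gripper": 0},
])

```text
time_s: 5.75
tcp_pos: [0.4969, 0.2672, 0.129]
eef_rot: [179.8, -0.4, 66.5]
contact_force: [-0.1, -0.1, 0.0]
gripper_width: 0.0466
gripper_force: 4.0
```

```bash
python3 - <<'E'
from h import *
s=get_state(); print(s['tcp_pos'],s['contact_force'],s['gripper_width'])
a=cap('wrist')['img']; b=cap('scene')
x,y=proj(b,s['tcp_pos']); x0=max(0,min(x-60,440));y0=max(0,min(y-60,300))
cr=cv2.resize(b['img'][y0:y0+120,x0:x0+120],(396,396),interpolation=cv2.INTER_CUBIC)
w=cv2.resize(a,(400,300)); w=np.vstack([w,np.zeros((96,400,3),np.uint8)])
cv2.imwrite('pics/l1.png',np.hstack([w,cr])[:,:,::-1]); print(x0,y0)
E
```

```text
[0.49691609 0.26717494 0.12903431] [-0.06470278 -0.09094732  0.04457669] 0.04656288572275137
299 198
```

View pics/l1.png

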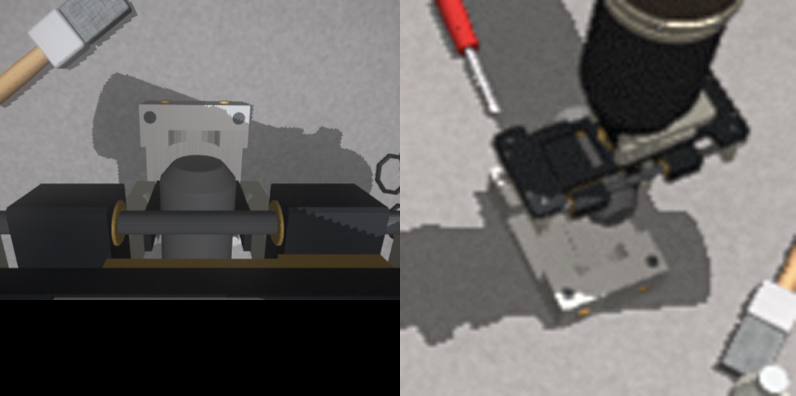

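The shell is held, and its end face shows at (200,163). It is still about level, so I'll use the minimum grip and brisk upward jerks to let it swing down.

Emit:
send_rows([
  {"slide": [0, 0, 0], "turn": 0, "gripper": 0},
  {"slide": [0, 0, -0.27], "turn": 0, "gripper": 0},
  {"slide": [0, 0, -0.54], "turn": 0, "gripper": 0},
  {"slide": [0, 0, -0.81], "turn": 0, "gripper": 0},
  {"slide": [0, 0, -0.81], "turn": 0, "gripper": 0},
], newtons=3)

```text
time_s: 6.27
tcp_pos: [0.4983, 0.2674, 0.254]
eef_rot: [179.6, -0.5, 66.6]
contact_force: [2.4, 0.9, 0.2]
gripper_width: 0.0467
gripper_force: 3.0
```

```bash
python3 - <<'E'
from h import *
s=get_state(); print(s['tcp_pos'],s['contact_force'],s['moment'],s['gripper_width'])
a=cap('wrist')['img']; b=cap('scene')
x,y=proj(b,s['tcp_pos']); x0=max(0,min(x-60,440));y0=max(0,min(y-60,300))
cr=cv2.resize(b['img'][y0:y0+120,x0:x0+120],(396,396),interpolation=cv2.INTER_CUBIC)
w=cv2.resize(a,(400,300)); w=np.vstack([w,np.zeros((96,400,3),np.uint8)])
cv2.imwrite('pics/l2.png',np.hstack([w,cr])[:,:,::-1])
E
```

```text
[0.49826322 0.26740021 0.25399806] [2.43114547 0.91726322 0.20427356] [ 0.14001767 -0.34762391 -0.02892573] 0.046692343980650544
```

View pics/l2.png

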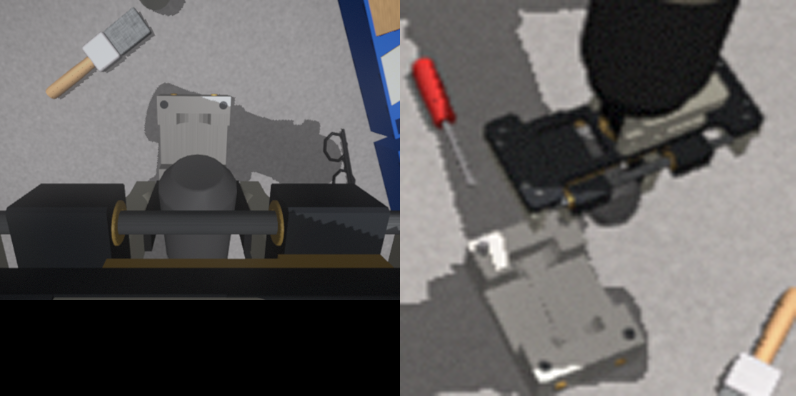

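The end face now shows much rounder, at (200,172), so the shell is swinging mouth down at 3 N. More jerks.

Emit:
send_rows([
  {"slide": [0, 0, 0.1], "turn": 0, "gripper": 0},
  {"slide": [0, 0, 0.2], "turn": 0, "gripper": 0},
  {"slide": [0, 0, -0.07], "turn": 0, "gripper": 0},
  {"slide": [0, 0, -0.07], "turn": 0, "gripper": 0},
  {"slide": [0, 0, -0.07], "turn": 0, "gripper": 0},
])

```text
time_s: 6.78
tcp_pos: [0.4954, 0.2658, 0.2566]
eef_rot: [180.0, -0.0, 66.5]
contact_force: [-0.1, 0.1, -0.6]
gripper_width: 0.0467
gripper_force: 3.0
```

Emit:
send_rows([
  {"slide": [0, 0, 0.15], "turn": 0, "gripper": 0},
  {"slide": [0, 0, 0.3], "turn": 0, "gripper": 0},
  {"slide": [0, 0, 0.05], "turn": 0, "gripper": 0},
  {"slide": [0, 0, 0.05], "turn": 0, "gripper": 0},
  {"slide": [0, 0, 0.05], "turn": 0, "gripper": 0},
])

```text
time_s: 7.2
tcp_pos: [0.4955, 0.2658, 0.2491]
eef_rot: [180.0, -0.0, 66.5]
contact_force: [0.3, -0.2, -1.2]
gripper_width: 0.047
gripper_force: 3.0
```

```bash
python3 - <<'E'
from h import *
s=get_state(); print(s['tcp_pos'],s['contact_force'],s['gripper_width'])
old=cv2.imread('pics/l2.png')[:300,:400,::-1]
a=cap('wrist','w3.png')
print('old',old[140:215:4,198].mean(1).astype(int)); 
new=cv2.resize(a['img'],(400,300)); print('new',new[140:215:4,198].mean(1).astype(int))
print(new[np.r_[150:205:6],150:250:6].mean(2).astype(int))
p=s['tcp_pos']; 
print(proj(a,np.array(p)+[0,0,.019]),proj(a,np.array(p)+[0,0,.049]))
for o in ['shell_end','shell']:
    for d in optics.look_for('wrist',o)[:2]: print(o,np.round(d['location'],3),round(d['p'],2))
E
```

```text
[0.49548742 0.26582235 0.24911741] [ 0.28657181 -0.21042897 -1.20587962] 0.04695566028727258
old [134 134 134 133  64  64  63  62  61  60  59  59  60  81  82  83  82  82
  37]
new [136 135 135 134 134  54  73  73  71  72  70  70  70  68  69  68  68  68
  39]
[[151 145 117 129 133 132 134 132 134 134 135 136 136 128  94  96  91]
 [147 147 110 128 131 131 133 132 134 134 134 136 134 119  94  92  92]
 [148 146  95  96 100  60  54  52  58  53  54 104 119 107  96  94  94]
 [145 144 126 124  55  61  73  73  73  73  72  55  54 119  91  90  93]
 [148  97 128  55  60  73  72  72  71  70  71  72  57  55 122 137 147]
 [ 94  83  57  57  72  71  72  71  70  71  71  70  69  57 106 147 145]
 [ 79  39  57  58  71  70  70  70  70  71  70  70  71  61  59  42  77]
 [ 80  37  61  60  69  71  70  70  68  70  69  70  71  64  59  32  77]
 [ 38  33  61  62  69  69  69  69  69  69  69  70  70  65  62  31  81]
 [ 31  28  63  63  69  69  68  69  68  69  68  69  70  66  65  30  30]]
[274 292] [274 335]
shell_end [0.501 0.285 0.278] 0.86
shell [0.498 0.285 0.275] 0.59
```

View pics/w3.png

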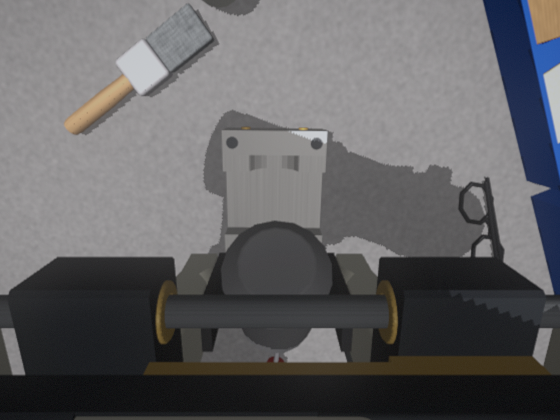

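```bash
cat >> h.py <<'E'
def tilt_model(c,s,d=.03,ths=range(30,121,10)):
    g=np.array(s['tcp_pos'])+[0,0,.019]; yaw=np.radians(s['eef_rot'][2]); f=np.array([np.cos(yaw),np.sin(yaw),0]); l=np.array([-f[1],f[0],0])
    for th in ths:
        t=np.radians(th); a=f*np.cos(t)+np.array([0,0,1])*np.sin(t); n=np.cross(a,l)
        ph=np.linspace(0,2*np.pi,60)
        def rows(k,r): q=np.array([proj(c,g+a*k+r*(l*np.cos(x)+n*np.sin(x))) for x in ph]); return q[:,1].min(),q[:,1].max(),q[:,0].min(),q[:,0].max()
        print(th,'face',rows(d,.015),'cone',rows(d-.01,.023))
E
python3 - <<'E'
from h import *
s=get_state(); c=optics.capture('wrist'); tilt_model(c,s)
cols=c['img'][:,277].mean(1).astype(int); print(cols[215:245],cols[320:360])
print(c['img'][270,215:345].mean(1).astype(int))
E
```

```text
30 face (np.int64(218), np.int64(284), np.int64(233), np.int64(315)) cone (np.int64(220), np.int64(320), np.int64(214), np.int64(334))
40 face (np.int64(225), np.int64(302), np.int64(232), np.int64(316)) cone (np.int64(221), np.int64(334), np.int64(213), np.int64(335))
50 face (np.int64(235), np.int64(320), np.int64(231), np.int64(317)) cone (np.int64(224), np.int64(347), np.int64(212), np.int64(335))
60 face (np.int64(247), np.int64(336), np.int64(230), np.int64(317)) cone (np.int64(230), np.int64(357), np.int64(212), np.int64(336))
70 face (np.int64(262), np.int64(351), np.int64(230), np.int64(317)) cone (np.int64(238), np.int64(364), np.int64(212), np.int64(336))
80 face (np.int64(279), np.int64(362), np.int64(230), np.int64(317)) cone (np.int64(249), np.int64(368), np.int64(212), np.int64(336))
90 face (np.int64(296), np.int64(371), np.int64(230), np.int64(317)) cone (np.int64(262), np.int64(370), np.int64(212), np.int64(335))
100 face (np.int64(314), np.int64(376), np.int64(231), np.int64(316)) cone (np.int64(276), np.int64(369), np.int64(213), np.int64(335))
110 face (np.int64(
[... 236 characters left out ...]
, np.int64(333))
[134 133 133 133 133 116  81  55  52  54  54  54  58  65  71  75  73  72
  74  73  72  73  73  74  72  73  72  71  73  72] [ 65  64  64  63  58  60  57  56  62  64  61  59  61  61  60  62  60  60
  61  60  60  60  60  60  60  60  60  59  62  78  88  88  94 110 118 117
 118 118 119 119]
[36 38 35 35 37 43 56 59 59 61 59 61 59 60 61 60 60 59 60 60 59 59 64 65
 69 70 69 69 71 71 70 70 69 71 70 70 69 71 70 68 71 69 70 69 69 70 69 69
 69 68 69 69 69 71 68 69 69 69 71 69 69 70 71 70 71 70 69 69 70 68 69 69
 69 71 70 70 70 69 71 69 69 70 71 70 70 70 70 70 70 70 69 69 71 70 70 71
 70 71 71 70 68 67 65 64 64 63 62 63 63 62 62 61 60 61 61 60 56 36 31 31
 32 35 31 31 31 44 64 75 76 77]
```

Emit:
send_rows([
  {"slide": [-0.27, 0, 0.1], "turn": 0, "gripper": 0},
  {"slide": [-0.5, 0, -0.15], "turn": 0, "gripper": 0},
  {"slide": [-0.66, 0, -0.15], "turn": 0, "gripper": 0},
  {"slide": [-0.75, 0, -0.15], "turn": 0, "gripper": 0},
  {"slide": [-0.8, 0, -0.15], "turn": 0, "gripper": 0},
])

```text
time_s: 7.82
tcp_pos: [0.4464, 0.1541, 0.2719]
eef_rot: [180.0, -0.1, 66.4]
contact_force: [0.0, -0.4, -1.1]
gripper_width: 0.0465
gripper_force: 3.0
```

Emit:
send_rows([
  {"slide": [0, 0, 0.25], "turn": 0, "gripper": 0},
  {"slide": [0, 0, 0.5], "turn": 0, "gripper": 0},
  {"slide": [0, 0, 0.23], "turn": 0, "gripper": 0},
  {"slide": [0, 0, -0.04], "turn": 0, "gripper": 0},
  {"slide": [0, 0, -0.04], "turn": 0, "gripper": 0},
])

```text
time_s: 8.23
tcp_pos: [0.45, 0.1566, 0.2828]
eef_rot: [179.7, -0.2, 66.6]
contact_force: [1.6, 1.8, 1.8]
gripper_width: 0.0469
gripper_force: 3.0
```

```bash
cat >> h.py <<'E'
def look_tilt():
    s=get_state(); c=cap('wrist'); print(np.round(s['tcp_pos'],4),s['gripper_width'],s['time_s'])
    k=c['img'][:,277].mean(1).astype(int); print('200..',k[200:296:2]); print('320..',k[324:376:2]); tilt_model(c,s,ths=[50,60,70,80,90])
E
python3 -c "
from h import *
look_tilt()"
```

```text
[0.45   0.1566 0.2828] 0.04687853331206095 8.2333
200.. [ 95  96  92  90  92  92 126 130 130 114 116 113  56  52  53  53  53  52
  62  74  75  77  76  76  75  75  77  76  76  77  77  74  76  76  76  77
  77  76  77  77  78  75  77  78  76  78  77  63]
320.. [ 65  63  68  74  74  75 135 148 148 145 147 151 148 148 150 147 147 148
 147  98  57  58  58  56  57  51]
50 face (np.int64(234), np.int64(319), np.int64(232), np.int64(317)) cone (np.int64(224), np.int64(346), np.int64(213), np.int64(336))
60 face (np.int64(247), np.int64(335), np.int64(231), np.int64(318)) cone (np.int64(230), np.int64(356), np.int64(213), np.int64(336))
70 face (np.int64(261), np.int64(350), np.int64(231), np.int64(318)) cone (np.int64(238), np.int64(364), np.int64(212), np.int64(336))
80 face (np.int64(278), np.int64(362), np.int64(231), np.int64(318)) cone (np.int64(248), np.int64(368), np.int64(212), np.int64(336))
90 face (np.int64(296), np.int64(370), np.int64(231), np.int64(318)) cone (np.int64(261), np.int64(370), np.int64(213), np.int64(336))
```

```bash
cat >> h.py <<'E'
from scipy.optimize import least_squares
def pj(c,P):
    A=np.array(c['attitude']); A=A if A.shape==(3,3) else R.from_euler('xyz',A,degrees=True).as_matrix()
    q=(P-np.array(c['origin']))@A; u=q@np.array(c['intrinsics']).T; return u[:,:2]/u[:,2:]
def fit(c,s,m):
    "m: face top, cone top, bottom, face width, cone width"
    g=np.array(s['tcp_pos'])+[0,0,.019]; yaw=np.radians(s['eef_rot'][2]); f=np.array([np.cos(yaw),np.sin(yaw),0]); l=np.array([-f[1],f[0],0])
    ph=np.linspace(0,2*np.pi,180)[:,None]
    def mod(x):
        t,d,w=x; a=f*np.cos(t)+np.array([0,0,1])*np.sin(t); n=np.cross(a,l)
        k=lambda e,r: pj(c,g+a*e+n*w+r*(l*np.cos(ph)+n*np.sin(ph)))
        F,C,M=k(d,.015),k(d-.01,.023),k(d-.1,.023)
        return np.array([F[:,1].min(),min(C[:,1].min(),M[:,1].min()),max(C[:,1].max(),M[:,1].max()),np.ptp(F[:,0]),np.ptp(C[:,0])])
    for t0 in (50,75):
        r=least_squares(lambda x:mod(x)-m,[np.radians(t0),.02,0],x_scale=[.1,.01,.01],diff_step=1e-3); print('tilt',np.degrees(r.x[0]),'d,w mm',r.x[1:]*1e3,'res',np.round(r.fun,1))
E
python3 -c "
from h import *
s=get_state(); c=cap('wrist','w4.png'); k=c['img'].mean(2).astype(int)
for r in (250,260,270,280): print(r,k[r,205:350:2])
print(k[216:246:1,277],k[330:342,277])
c0=dict(c)
fit(c,s,np.array([236,223,336,80,110]))"
```

```text
250 [154 133  98  98  98  98  94  93  95  96  97  94  68  59  58  60  58  58
  57  55  57  65  74  76  77  75  76  76  76  77  74  76  76  76  75  76
  74  76  76  76  75  76  75  77  76  74  76  76  77  76  70  61  58  60
  59  59  58  58  58  59 134 153 153 153 150 151 151 150 151 139  42  51
  52]
260 [81 80 80 81 79 73 41 37 38 39 59 59 58 59 60 57 58 60 71 75 77 76 76 76
 76 76 74 76 75 76 75 76 76 77 77 75 76 75 77 75 77 76 75 75 76 75 77 75
 75 75 75 75 77 71 65 59 61 61 59 62 60 60 35 30 34 34 61 78 78 78 76 77
 77]
270 [88 87 82 78 40 36 35 36 41 61 60 61 59 58 59 59 64 71 75 76 76 75 75 76
 76 77 77 76 76 75 76 76 76 76 76 77 76 75 76 76 77 76 77 76 75 76 77 76
 77 76 76 77 76 75 75 70 65 64 63 61 63 62 61 57 28 31 31 31 62 75 79 81
 80]
280 [92 92 42 35 33 34 34 30 49 60 62 63 61 61 61 62 64 74 76 75 76 76 76 76
 76 76 75 76 77 76 76 77 76 76 77 77 76 77 77 77 76 77 78 77 76 77 78 77
 77 77 76 76 78 78 76 72 65 65 65 63 64 65 64 57 27 30 29 29 28 31 74 88
 77]
[106 106 104 100 101  99  94  73  54  53  54  52  53  52  53  53  52  53
  52  55  63  70  74  75  75  76  76  76  77  76] [ 75  76  74  75  74  97 134 148 146 145 147 149]
tilt 57.46152854235653 d,w mm [16.8286633  -5.41684314] res [ 0.2 -0.1 -0.1 -2.2  1.7]
tilt 57.46229148333303 d,w mm [16.82859877 -5.41693551] res [ 0.2 -0.1 -0.1 -2.2  1.7]
```

View pics/w4.png

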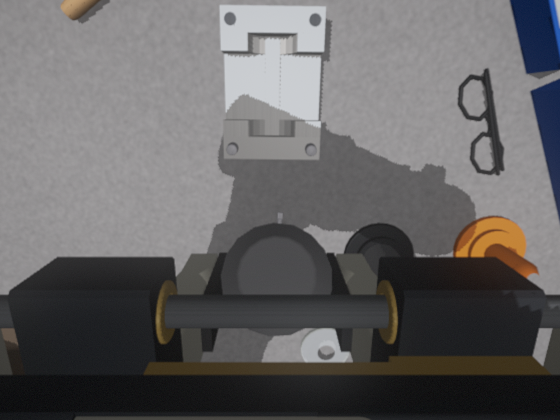

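Emit:
send_rows([
  {"slide": [-0.2, 0.18, 0.06], "turn": 0, "gripper": 0},
  {"slide": [-0.4, 0.36, -0.08], "turn": 0, "gripper": 0},
  {"slide": [-0.6, 0.53, -0.05], "turn": 0, "gripper": 0},
  {"slide": [-0.78, 0.69, 0.0], "turn": 0, "gripper": 0},
  {"slide": [-0.9, 0.8, 0.0], "turn": 0, "gripper": 0},
])

```text
time_s: 8.75
tcp_pos: [0.503, -0.0184, 0.275]
eef_rot: [-179.8, 0.1, 66.4]
contact_force: [-1.4, 1.5, -1.0]
gripper_width: 0.0465
gripper_force: 3.0
```

Emit:
send_rows([
  {"slide": [-0.2, 0.18, 0.1], "turn": 0, "gripper": 0},
  {"slide": [-0.4, 0.36, -0.05], "turn": 0, "gripper": 0},
  {"slide": [-0.6, 0.53, -0.05], "turn": 0, "gripper": 0},
  {"slide": [-0.78, 0.69, 0.0], "turn": 0, "gripper": 0},
  {"slide": [-0.9, 0.79, 0.0], "turn": 0, "gripper": 0},
])

```text
time_s: 9.17
tcp_pos: [0.5584, -0.1899, 0.2745]
eef_rot: [-179.8, 0.0, 66.4]
contact_force: [-0.1, 0.7, -1.0]
gripper_width: 0.0467
gripper_force: 3.0
```

```bash
python3 -c "
from h import *
s=get_state(); print(s['tcp_pos']); c=cap('wrist','w5.png'); k=c['img'].mean(2).astype(int)
for o in ['stand_free','stand_free_tip','shell_end','shell']:
    for d in optics.look_for('wrist',o)[:4]: print(o,np.round(d['location'],3),round(d['p'],2),proj(c,d['location']))
print(k[210:294:2,277],k[324:370:2,277])
print(k[270,205:350:2])
"
```

```text
[ 0.55842271 -0.18994609  0.27450884]
stand_free [ 0.443 -0.345  0.076] 0.97 [238 344]
stand_free [ 0.458 -0.214  0.018] 0.87 [208 224]
stand_free [ 0.649 -0.062  0.012] 0.74 [307  27]
stand_free [ 0.582 -0.156  0.01 ] 0.61 [284 137]
stand_free_tip [ 0.654 -0.058  0.01 ] 0.95 [309  22]
stand_free_tip [ 0.579 -0.16   0.008] 0.92 [283 141]
stand_free_tip [ 0.447 -0.341  0.073] 0.91 [240 339]
stand_free_tip [ 0.463 -0.217  0.016] 0.67 [213 224]
shell_end [ 0.565 -0.175  0.304] 0.81 [273 267]
shell [ 0.565 -0.174  0.304] 0.57 [272 265]
[175 175 176 175 172 168 169  94  81  82  80  76  75  74  84  95  96  96
  96  95  97  95  94  95  95  95  96  96  95  95  95  95  95  96  97  96
  95  97  96  96  97  97] [ 81  79  84  93  91  91 151 173 176 175 176 174 173 173 176 177 173 172
 171 117  73  73  73]
[106 105 100  92  51  43  46  44  48  74  74  75  74  74  75  73  78  88
  95  95  96  94  96  95  95  96  95  96  96  96  95  95  95  96  95  95
  95  94  96  95  96  96  95  95  95  94  94  96  95  95  93  93  95  95
  91  84  78  77  76  75  76  75  77  68  39  39  39  39  77  91  96 100
  96]
```

View pics/w5.png

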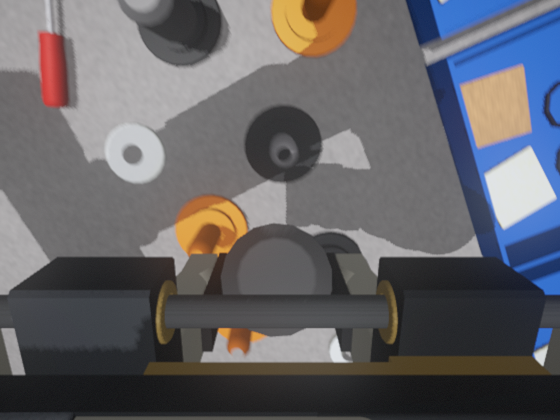

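Wrist view: the bare black stand has its disc at (284,143) and its tip at (285,153). Orange stands are at (313,10) and (208,228), a hung shell is at (165,20), and the held shell is around (277,280), still tilted.

```bash
python3 -c "
from h import *
s=get_state(); c=cap('wrist')
im=c['img']; g=im[120:185,255:315].mean(2)
print(g[::3,::3].astype(int))
print('tip',ray(c,(285,153),.088),'disc',ray(c,(283.5,143.5),.01))
t=optics.capture('top'); print('top tip',ray(t,(338.7,193.9),.088), 'disc',ray(t,(335.3,197.8),.01))
fit(c,s,np.array([238,223,336,76,110]))
g=np.array(s['tcp_pos'])+[0,0,.019]; print('grasp px',proj(c,g))
"
```

```text
[[ 54  54  54  54  54  54  52  51  50  52  51  50  50  53  54  53  54  53
   54  55]
 [ 53  52  52  52  53  52  53  52  52  52  53  54  52  53  51  52  54  53
   55  55]
 [ 53  53  53  52  52  51  52  52  53  53  53  52  52  52  53  51  52  55
   54  55]
 [ 52  52  55  52  52  52  51  52  52  53  53  52  52  54  53  54  54  55
   54  53]
 [ 51  52  52  52  53  53  52  52  52  52  53  51  53  53  53  55  52  54
   55  54]
 [ 53  53  51  52  52  51  53  56  79  84  85  65  52  51  52  54  54  53
   54  55]
 [ 51  53  52  51  52  52  59  85  88  87  87  88  81  51  53  52  54  54
   55  55]
 [ 51  53  52  54  53  53  83  86  91  94  96  93  89  71  52  54  54  54
   55  55]
 [ 52  54  54  51  50  56  85  95 100 105 107 103  98  89  53  55  53  54
   54  55]
 [ 52  54  54  52  52  64  90 101 110 100  98 113 107  97  64  54  55  56
   57  76]
 [ 54  53  54  53  52  68  95 104  67  51  52  59 124 115  81  54  53  55
   55  58]
 [ 53  55  54  53  52  72  91 100  53  53  53  53 104 107  85  54  54  56
   55  56]
 [ 53  52  54  53  54  69  90  95  53  53  52  53  91  98  76  55  53  56
   54 
[... 439 characters left out ...]
  56  56  56  57  55  57  69  73  56  56  55  57  55  55  55  60
  112 114]
 [113 117 104  56  57  58  72  77  77  77  57  56  54  57  54  54  83 112
  112 114]
 [115 114 111 111 104  90  75  76  77  76  56  56  55  56  88 110 111 109
  111 112]
 [116 111 132 171 179 175 169 156 156 149 143 101 111 111 113 111 111 113
  111 112]]
tip [ 0.57860023 -0.16126586  0.088     ] disc [ 0.57879398 -0.16055308  0.01      ]
top tip [ 0.57685059 -0.16351721  0.088     ] disc [ 0.57598947 -0.16324787  0.01      ]
tilt 54.445329310463364 d,w mm [14.74116107 -5.32299073] res [-1.5  1.8 -0.3  0.5  0. ]
tilt 59.888434154980004 d,w mm [14.41018497 -5.7187999 ] res [ 0.1  0.6 -0.6  0.7  0.1]
grasp px [274 292]
```

Emit:
send_rows([
  {"slide": [0.02, 0.005, 0.0], "turn": 0, "gripper": 0},
  {"slide": [0.06, 0.01, 0.0], "turn": 0, "gripper": 0},
  {"slide": [0.12, 0.02, 0.0], "turn": 0, "gripper": 0},
  {"slide": [0.2, 0.03, 0.0], "turn": 0, "gripper": 0},
  {"slide": [0.3, 0.04, 0.0], "turn": 0, "gripper": 0},
], newtons=5)

```text
time_s: 9.93
tcp_pos: [0.5822, -0.1472, 0.2778]
eef_rot: [180.0, -0.0, 66.5]
contact_force: [0.3, 0.3, -1.0]
gripper_width: 0.0466
gripper_force: 5.0
```

Emit:
send_rows([
  {"slide": [0.1, 0.0, 0.05], "turn": 0, "gripper": 0},
  {"slide": [0.17, 0.0, 0.12], "turn": 0, "gripper": 0},
  {"slide": [0.2, 0.0, 0.2], "turn": 0, "gripper": 0},
  {"slide": [0.205, 0.0, 0.28], "turn": 0, "gripper": 0},
  {"slide": [0.205, 0.0, 0.32], "turn": 0, "gripper": 0},
])

```text
time_s: 10.35
tcp_pos: [0.5929, -0.1192, 0.2264]
eef_rot: [-179.8, 0.1, 66.5]
contact_force: [-0.5, 0.9, -2.3]
gripper_width: 0.0466
gripper_force: 5.0
```

```bash
python3 -c "
from h import *
s=get_state(); c=cap('wrist'); k=c['img'].mean(2).astype(int)
plan([.5948,-.123,.175],66.5,1)
print(k[206:294:2,277],k[324:374:2,277]); print(k[270,205:350:2])
for n in ['wrist','top','scene']:
  optics.capture(n)
  for o in ['shell_end','shell_mouth']:
    for d in optics.look_for(n,o)[:3]: print(n,o,np.round(d['location'],3),round(d['p'],2))
"
```

```text
slide mm [-2.1  3.7 50.9] frac [-0.014  0.025  0.339] turn deg 0.0 frac 0.0
0 [-0.014  0.023  0.339] 0.0
[ 51  51  52  86  90  90  90  91  92  80  81  81  81  84  80  69  86  99
  99  98 100  99  99  99 100 100 100 100 100 100 101 101 102 101 101 101
 102 102 103 103 102 103 104 104] [ 85  84  88  97  96  94 155 182 182 182 181 181 181 185 183 184 182 178
 182 125  76  75  76  75  75]
[112 111 106  99  52  46  44  45  53  79  78  79  79  79  78  78  83  95
 101 101 102 101 101 101 102 101 101 101 101 101 101 101 102 101 102 101
 102 101 101 102 100 101 100 100 101 100 101 102 101 101 100 102 101 101
  98  90  82  82  82  82  81  80  81  72  42  42  44  44  87  99 104 107
 106]
wrist shell_end [ 0.598 -0.103  0.256] 0.84
wrist shell_mouth [ 0.596 -0.106  0.26 ] 0.82
scene shell_end [ 0.602 -0.112  0.262] 0.5
scene shell_mouth [ 0.605 -0.113  0.262] 0.8
```

Emit:
send_rows([
  {"slide": [-0.01, 0.02, 0.06], "turn": 0, "gripper": 0},
  {"slide": [-0.01, 0.025, 0.14], "turn": 0, "gripper": 0},
  {"slide": [-0.01, 0.025, 0.22], "turn": 0, "gripper": 0},
  {"slide": [-0.01, 0.025, 0.28], "turn": 0, "gripper": 0},
  {"slide": [-0.01, 0.025, 0.3], "turn": 0, "gripper": 0},
])

```text
time_s: 11.27
tcp_pos: [0.5955, -0.1231, 0.1818]
eef_rot: [-179.8, 0.1, 66.5]
contact_force: [0.2, 0.6, -1.7]
gripper_width: 0.0464
gripper_force: 5.0
```

Emit:
send_rows([
  {"slide": [0, 0, 0.04], "turn": 0, "gripper": 0},
  {"slide": [0, 0, 0.09], "turn": 0, "gripper": 0},
  {"slide": [0, 0, 0.13], "turn": 0, "gripper": 0},
  {"slide": [0, 0, 0.16], "turn": 0, "gripper": 0},
  {"slide": [0, 0, 0.16], "turn": 0, "gripper": 0},
])

```text
time_s: 11.68
tcp_pos: [0.5961, -0.123, 0.1594]
eef_rot: [-179.9, 0.0, 66.5]
contact_force: [0.6, 0.4, -0.8]
gripper_width: 0.0465
gripper_force: 5.0
```

```bash
python3 -c "
from h import *
s=get_state(); c=cap('wrist'); k=c['img'].mean(2).astype(int); print(s['tcp_pos'],s['contact_force'])
print(k[206:294:2,277],k[324:374:2,277])
"
```

```text
[ 0.59613902 -0.12302412  0.15938867] [ 0.57174731  0.44981288 -0.79113631]
[ 56  55  53  42  50  52  52  53  54  79  84  83  86  80  71  72  89 100
 101 102 103 103 102 102 103 103 104 103 103 104 104 103 105 105 105 105
 106 105 105 106 105 108 108 109] [ 90  87  94 101 101  99 165 188 188 188 187 184 182 183 184 185 182 179
 180 128  80  80  80  80  78]
```

Emit:
send_rows([
  {"slide": [0, 0, 0.03], "turn": 0, "gripper": 0},
  {"slide": [0, 0, 0.06], "turn": 0, "gripper": 0},
  {"slide": [0, 0, 0.09], "turn": 0, "gripper": 0},
  {"slide": [0, 0, 0.1], "turn": 0, "gripper": 0},
  {"slide": [0, 0, 0.1], "turn": 0, "gripper": 0},
])

```text
time_s: 12.15
tcp_pos: [0.5963, -0.1231, 0.1449]
eef_rot: [-179.9, 0.0, 66.5]
contact_force: [0.9, -0.2, -0.7]
gripper_width: 0.047
gripper_force: 5.0
```

Emit:
send_rows([
  {"slide": [0, 0, 0.02], "turn": 0, "gripper": 0},
  {"slide": [0, 0, 0.04], "turn": 0, "gripper": 0},
  {"slide": [0, 0, 0.04], "turn": 0, "gripper": 0},
  {"slide": [0, 0, 0.04], "turn": 0, "gripper": 0},
  {"slide": [0, 0, 0.04], "turn": 0, "gripper": 0},
])

```text
time_s: 12.57
tcp_pos: [0.5968, -0.1231, 0.1396]
eef_rot: [180.0, 0.0, 66.5]
contact_force: [0.1, -0.3, -0.8]
gripper_width: 0.0465
gripper_force: 5.0
```

```bash
python3 -c "
from h import *
s=get_state(); c=cap('wrist'); k=c['img'].mean(2).astype(int); print(s['tcp_pos'],s['contact_force'],s['moment'])
print(k[206:260:2,277],k[324:374:2,277])
"
```

```text
[ 0.59676068 -0.12311727  0.13962635] [ 0.09761825 -0.30787075 -0.75551699] [-7.70684279e-02 -1.11116278e-01 -3.37839774e-06]
[ 56  56  54  55  55  54  45  42  52  79  85  84  84  75  70  76  95 102
 102 102 103 102 103 103 102 102 104] [ 90  89  95 103 102 100 162 188 188 186 186 187 187 184 187 188 188 186
 183 129  80  81  80  80  80]
```

Emit:
send_rows([
  {"slide": [-0.03, 0, 0], "turn": 0, "gripper": 0},
  {"slide": [-0.06, 0, 0], "turn": 0, "gripper": 0},
  {"slide": [-0.1, 0, 0], "turn": 0, "gripper": 0},
  {"slide": [-0.13, 0, 0], "turn": 0, "gripper": 0},
  {"slide": [-0.13, 0, 0], "turn": 0, "gripper": 0},
])

```text
time_s: 13.03
tcp_pos: [0.5885, -0.1419, 0.1397]
eef_rot: [180.0, -0.0, 66.4]
contact_force: [0.1, 0.5, 0.1]
gripper_width: 0.0462
gripper_force: 5.0
```

```bash
cat >> h.py <<'E'
def quick():
    s=get_state(); c=cap('wrist'); k=c['img'].mean(2).astype(int); print(s['time_s'],np.round(s['tcp_pos'],4),np.round(s['contact_force'],2),np.round(s['moment'],2),s['gripper_width'])
    print(k[206:294:2,277],k[324:374:2,277]); print(k[280,205:350:2])
    P=np.array([.578,-.1615]); f=np.array([.399,.917]); q=s['tcp_pos'][:2]-P; print('TCP from peg along f, along tool y (mm)',np.round(1e3*np.array([q@f,q@[.917,-.399]]),1))
E
python3 -c "
from h import *
quick()"
```

```text
13.0333 [ 0.5885 -0.1419  0.1397] [0.06 0.5  0.14] [ 0.08 -0.11 -0.03] 0.046157358463819936
[ 50  49  49  50  50  78  92  93  92  92  81  91  79  88  93  74  73  74
  75  85 102 108 108 109 109 109 110 110 110 111 111 111 111 113 112 112
 112 112 113 112 112 114 112 114] [ 88  85  90  97  96  95  97 103 183 181 180 181 184 183 180 178 178 179
 181 127  77  78  79  77  78]
[115 124  57  42  43  44  43  44  82  81  82  82  82  81  82  82  91 104
 110 111 111 111 111 112 112 111 111 111 112 111 112 113 112 112 112 111
 112 112 112 112 111 112 111 112 111 111 111 112 113 112 112 112 112 112
 109  96  86  85  85  84  85  85  85  78  36  38  41  38  40  48 113 115
 102]
TCP from peg along f, along tool y (mm) [22.2  1.8]
```

Emit:
send_rows([
  {"slide": [-0.03, 0, 0], "turn": 0, "gripper": 0},
  {"slide": [-0.06, 0, 0], "turn": 0, "gripper": 0},
  {"slide": [-0.1, 0, 0], "turn": 0, "gripper": 0},
  {"slide": [-0.13, 0, 0], "turn": 0, "gripper": 0},
  {"slide": [-0.13, 0, 0], "turn": 0, "gripper": 0},
])

```text
time_s: 13.5
tcp_pos: [0.5806, -0.1597, 0.1395]
eef_rot: [-180.0, 0.0, 66.4]
contact_force: [-0.5, -0.2, -0.6]
gripper_width: 0.046
gripper_force: 5.0
```

```bash
python3 -c "
from h import *
quick()"
```

```text
13.5 [ 0.5806 -0.1597  0.1395] [-0.48 -0.2  -0.56] [ 0.09 -0.06 -0.01] 0.045981106401117404
[ 92  57  59  58  58  57  57  58  58  59  57  59  59  58  63  81  82  81
  83  83  82  84  85  83  84  84  86  96 110 115 115 114 114 114 114 114
 113 113 113 113 114 113 112 112] [ 85  84  99 110 110 104  90  88  90 166 180 181 186 189 190 189 187 186
 188 131  76  78  77  76  76]
[113 126  68  45  45  44  43  43  57  85  84  84  84  84  86  83  85  85
  89 100 110 113 113 113 112 113 111 112 113 112 115 113 113 114 112 114
 113 114 113 114 113 114 114 114 114 114 115 113 114 113 114 113 109  98
  87  86  85  85  86  86  85  84  86  78  37  39  38  37  39  45 112 113
 100]
TCP from peg along f, along tool y (mm) [2.7 1.7]
```

```bash
python3 -c "
from h import *
s=get_state(); c=cap('wrist')
fit(c,s,np.array([262,235,341,74,112]))
fit(c,s,np.array([262,235,341,76,109]))"
```

```text
tilt 71.03095815691559 d,w mm [9.05258049 0.02373415] res [-3.7 -1.4  4.8  0.8 -4.7]
tilt 71.03181990189347 d,w mm [9.05249209 0.02397808] res [-3.7 -1.4  4.8  0.8 -4.7]
tilt 71.09954658969265 d,w mm [7.9390607  0.23195999] res [-3.4 -1.3  4.4 -1.8 -2.5]
tilt 71.10032678441594 d,w mm [7.93900754 0.23219697] res [-3.4 -1.3  4.4 -1.8 -2.5]
```

Emit:
send_rows([
  {"slide": [-0.02, 0, 0], "turn": 0, "gripper": 0},
  {"slide": [-0.04, 0, 0], "turn": 0, "gripper": 0},
  {"slide": [-0.06, 0, 0], "turn": 0, "gripper": 0},
  {"slide": [-0.06, 0, 0], "turn": 0, "gripper": 0},
  {"slide": [-0.06, 0, 0], "turn": 0, "gripper": 0},
])

```text
time_s: 14.02
tcp_pos: [0.5774, -0.1673, 0.1396]
eef_rot: [-180.0, 0.0, 66.5]
contact_force: [0.1, -0.5, -1.0]
gripper_width: 0.0464
gripper_force: 5.0
```

```bash
python3 -c "
from h import *
quick()"
```

```text
14.0167 [ 0.5774 -0.1673  0.1396] [ 0.11 -0.46 -0.98] [ 0.05 -0.02  0.04] 0.04636653026700135
[ 60  59  60  60  61  59  60  61  60  59  60  60  60  60  62  61  63  80
  85  86  86  87  87  87  88  88  87  87  88  89  93 104 108 108 109 109
 109 109 109 108 108 107 107 109] [ 87  83  96 106 106 106 106  95  88 177 190 191 188 186 187 187 186 186
 186 128  76  76  78  76  76]
[113 125  78  43  43  45  45  42  48  85  85  85  85  86  86  86  86  86
  85  86  93 100 105 108 107 108 107 107 108 107 108 108 108 108 108 107
 109 109 107 108 108 108 108 108 107 108 109 109 108 106 102  95  90  87
  87  87  88  86  86  87  87  85  86  74  34  37  37  36  35  53 114 111
 101]
TCP from peg along f, along tool y (mm) [-5.5  1.8]
```

```bash
cat >> h.py <<'E'
def fit2(c,s,m,wt=(1,1,1,1,1,1)):
    "m: face top,bottom, cone top,bottom, face width, cone width"
    g=np.array(s['tcp_pos'])+[0,0,.019]; yaw=np.radians(s['eef_rot'][2]); f=np.array([np.cos(yaw),np.sin(yaw),0]); l=np.array([-f[1],f[0],0])
    ph=np.linspace(0,2*np.pi,180)[:,None]
    def mod(x):
        t,h,z=x; a=f*np.cos(t)+np.array([0,0,1])*np.sin(t); n=np.cross(a,l); E=g+f*h+np.array([0,0,z])
        k=lambda e,r: pj(c,E+a*e+r*(l*np.cos(ph)+n*np.sin(ph)))
        F,C=k(0,.015),k(-.01,.023)
        return np.array([F[:,1].min(),F[:,1].max(),C[:,1].min(),C[:,1].max(),np.ptp(F[:,0]),np.ptp(C[:,0])])
    r=least_squares(lambda x:(mod(x)-m)*wt,[1.2,0,.02],x_scale=[.1,.01,.01],diff_step=1e-3); print('tilt',np.degrees(r.x[0]),'end from grasp: f,z mm',r.x[1:]*1e3,'res',np.round(r.fun,1)); return r.x
E
python3 -c "
from h import *
s=get_state(); c=cap('wrist')
fit2(c,s,np.array([268,337,239,341,76,109]))
fit2(c,s,np.array([268,337,239,341,76,109]),(1,1,1,1,0,0))
fit2(c,s,np.array([262,335,235,341,76,109]))
g=c['img'][318:346,205:350].mean(2).astype(int); print(g[::3,::3])"
```

```text
tilt 86.52194882691758 end from grasp: f,z mm [ 1.38790508 11.53916803] res [-0.6  0.2  0.7 -0.3  0.1  0.2]
tilt 87.1968557528005 end from grasp: f,z mm [ 1.97084607 12.71281138] res [-0.5  0.5  0.3 -0.4  0.   0. ]
tilt 81.72787185205003 end from grasp: f,z mm [ 3.33183745 11.46139572] res [-0.3 -0.5  1.  -0.1  0.3  0.4]
[[ 89  90  90  91  90  90  90  92  91  92  92  92  91  91  92  92  91  92
   91  91  92  92  90  90  92  90  89  90  90  89  89  89  88  89  88  88
   88  87  86  86  87  87  87  87  87  86  87  87  86]
 [ 90  89  89  89  90  91  91  90  91  91  90  91  91  91  92  91  91  91
   91  91  92  91  90  90  91  90  89  89  88  90  88  88  88  88  86  86
   86  87  87  86  86  86  86  85  86  86  85  85  86]
 [ 84  85  86  84  86  87  86  86  88  87  87  87  86  88  88  88  88  87
   88  87  87  87  87  86  85  85  86  85  84  85  83  83  83  84  84  83
   83  81  82  83  81  81  81  81  80  81  80  80  81]
 [ 79  79  80  78  78  86  89  90  90  91  91  90  80  79  82  82  81  81
   81  82  80  81  81  81  81  78  81  80  79  78  77  77  76  75  74  74
   73  74  74  75  7
[... 553 characters left out ...]
101  98  86  83  82  64  59  59  60
   42  37  39  50  55  57  55  56  31  37  52  50  51]
 [ 58  59  59  50 186 185 183 181 182 183 186 185 182 185 181 184 182 182
  168 138  94  87  85  90  86  84  85  89  83  79  65  61  60  60  60  44
   40  47  57  56  56  53  55  55  42  36  50  50  50]
 [ 58  61  60  63 186 184 183 182 185 186 186 186 187 186 181 182 185 185
  186 178 179 186 178 167 177 189 188 185  80  63  62  61  60  59  53  38
   54  57  59  56  56  66  71  68  62  36  53  50  47]
 [ 58  60  59 115 179 181 183 182 184 187 187 183 182 182 183 186 185 183
  185 175 180 187 181 185 191 190 186 187  56  62  60  60  58  61  40  51
   57  57  56  66  76  72  70  70  67  38  49  49  48]]
```

The fit is good to under 1 px: tilt 86.5°, closed end 11.5 mm above the grasp point, mouth at about 70 mm with the peg inside. Now I'll centre and lower it gently.

Emit:
send_rows([
  {"slide": [0.01, -0.005, 0.02], "turn": 0, "gripper": 0},
  {"slide": [0.015, -0.01, 0.05], "turn": 0, "gripper": 0},
  {"slide": [0.015, -0.01, 0.08], "turn": 0, "gripper": 0},
  {"slide": [0.015, -0.01, 0.11], "turn": 0, "gripper": 0},
  {"slide": [0.015, -0.01, 0.13], "turn": 0, "gripper": 0},
])

```text
time_s: 14.53
tcp_pos: [0.5767, -0.1644, 0.1191]
eef_rot: [-179.9, 0.0, 66.5]
contact_force: [-0.4, 0.2, -0.7]
gripper_width: 0.0461
gripper_force: 5.0
```

Emit:
send_rows([
  {"slide": [0, 0, 0.03], "turn": 0, "gripper": 0},
  {"slide": [0, 0, 0.06], "turn": 0, "gripper": 0},
  {"slide": [0, 0, 0.09], "turn": 0, "gripper": 0},
  {"slide": [0, 0, 0.11], "turn": 0, "gripper": 0},
  {"slide": [0, 0, 0.11], "turn": 0, "gripper": 0},
])

```text
time_s: 14.95
tcp_pos: [0.5766, -0.1644, 0.1027]
eef_rot: [-179.9, 0.0, 66.5]
contact_force: [0.1, -0.2, -1.3]
gripper_width: 0.0463
gripper_force: 5.0
```

```bash
python3 -c "
from h import *
quick()"
```

```text
14.95 [ 0.5766 -0.1644  0.1027] [ 0.06 -0.2  -1.29] [-0.15 -0.06 -0.03] 0.04625532155540892
[ 61  61  60  59  62  59  60  59  62  60  60  61  61  61  60  59  67  84
  88  88  87  88  89  88  88  88  90  89  90  88  99 108 112 112 112 111
 111 112 110 110 110 111 111 111] [ 90  87  99 110 109 109 109  96  91 174 183 183 186 187 188 188 184 181
 179 127  79  80  81  81  80]
[114 128  79  41  44  43  43  42  48  85  86  86  85  87  85  87  88  85
  87  89  95 104 107 111 110 110 109 111 110 110 110 111 110 110 111 110
 112 111 111 111 111 111 111 112 110 111 111 112 111 110 107 100  93  89
  90  89  90  90  89  90  88  88  88  74  36  39  39  39  39  55 117 113
 103]
TCP from peg along f, along tool y (mm) [-3.3 -0.1]
```

Emit:
send_rows([
  {"slide": [0, 0, 0.02], "turn": 0, "gripper": 0},
  {"slide": [0, 0, 0.035], "turn": 0, "gripper": 0},
  {"slide": [0, 0, 0.05], "turn": 0, "gripper": 0},
  {"slide": [0, 0, 0.06], "turn": 0, "gripper": 0},
  {"slide": [0, 0, 0.065], "turn": 0, "gripper": 0},
])

```text
time_s: 15.42
tcp_pos: [0.5769, -0.1644, 0.0935]
eef_rot: [-180.0, 0.0, 66.5]
contact_force: [-0.0, 0.0, -0.7]
gripper_width: 0.0463
gripper_force: 5.0
```

Emit:
send_rows([
  {"slide": [0, 0, 0.01], "turn": 0, "gripper": 0},
  {"slide": [0, 0, 0.015], "turn": 0, "gripper": 0},
  {"slide": [0, 0, 0.02], "turn": 0, "gripper": 0},
  {"slide": [0, 0, 0.02], "turn": 0, "gripper": 0},
  {"slide": [0, 0, 0.02], "turn": 0, "gripper": 0},
])

```text
time_s: 15.83
tcp_pos: [0.5771, -0.1645, 0.0908]
eef_rot: [-180.0, 0.0, 66.5]
contact_force: [0.8, -0.2, -0.7]
gripper_width: 0.0463
gripper_force: 5.0
```

```bash
python3 -c "
from h import *
quick()"
```

```text
15.8333 [ 0.5771 -0.1645  0.0908] [ 0.78 -0.24 -0.71] [-0.11 -0.11  0.01] 0.04632999763669272
[ 58  61  60  61  60  60  60  61  59  60  60  58  59  61  61  60  65  84
  87  87  86  88  89  88  89  89  89  89  89  89 100 108 112 111 111 112
 111 111 112 111 110 112 110 111] [ 89  88  99 110 110 110 109  97  92 177 191 189 189 188 185 182 184 185
 188 132  80  82  80  81  83]
[114 127  77  42  44  41  42  41  49  84  87  86  87  87  86  87  86  86
  89  89  94 102 108 110 110 109 110 110 111 111 110 111 111 111 111 111
 111 112 111 112 112 112 112 112 112 111 111 112 111 110 106 100  95  90
  90  90  90  90  88  90  90  88  88  75  37  39  40  40  38  54 117 113
 104]
TCP from peg along f, along tool y (mm) [-3.1  0.3]
```

Emit:
send_rows([
  {"slide": [0, 0, 0.01], "turn": 0, "gripper": 0},
  {"slide": [0, 0, 0.02], "turn": 0, "gripper": 0},
  {"slide": [0, 0, 0.03], "turn": 0, "gripper": 0},
  {"slide": [0, 0, 0.03], "turn": 0, "gripper": 0},
  {"slide": [0, 0, 0.03], "turn": 0, "gripper": 0},
])

```text
time_s: 16.3
tcp_pos: [0.5769, -0.1645, 0.0861]
eef_rot: [-180.0, 0.0, 66.5]
contact_force: [0.1, -0.5, -0.4]
gripper_width: 0.0463
gripper_force: 5.0
```

Emit:
send_rows([
  {"slide": [0, 0, 0.01], "turn": 0, "gripper": 0},
  {"slide": [0, 0, 0.015], "turn": 0, "gripper": 0},
  {"slide": [0, 0, 0.02], "turn": 0, "gripper": 0},
  {"slide": [0, 0, 0.02], "turn": 0, "gripper": 0},
  {"slide": [0, 0, 0.02], "turn": 0, "gripper": 0},
])

```text
time_s: 16.72
tcp_pos: [0.577, -0.1644, 0.0832]
eef_rot: [-180.0, 0.0, 66.5]
contact_force: [0.5, 0.2, 0.0]
gripper_width: 0.0461
gripper_force: 5.0
```

```bash
python3 -c "
from h import *
quick()"
```

```text
16.7167 [ 0.577  -0.1644  0.0832] [0.45 0.24 0.  ] [-0.07 -0.14  0.04] 0.04611974935542229
[ 60  59  61  60  60  60  59  58  59  60  61  59  60  60  60  61  65  84
  87  88  88  88  87  88  89  88  89  89  89  88 100 108 112 112 112 111
 112 111 112 112 111 110 111 111] [ 91  88 100 111 111 111 110  99  92 177 190 189 189 190 190 189 188 186
 183 129  82  81  81  81  82]
[115 127  78  41  42  42  44  41  47  84  84  85  85  85  86  87  87  87
  86  87  96 103 108 109 109 110 110 111 111 111 110 111 110 111 112 111
 111 111 112 112 112 112 113 113 113 112 112 112 113 111 106 100  95  91
  90  90  90  90  89  89  88  88  89  76  36  40  41  43  39  54 118 113
 103]
TCP from peg along f, along tool y (mm) [-3.1  0.3]
```

Emit:
send_rows([
  {"slide": [0, 0, 0.01], "turn": 0, "gripper": 0},
  {"slide": [0, 0, 0.02], "turn": 0, "gripper": 0},
  {"slide": [0, 0, 0.02], "turn": 0, "gripper": 0},
  {"slide": [0, 0, 0.02], "turn": 0, "gripper": 0},
  {"slide": [0, 0, 0.02], "turn": 0, "gripper": 0},
])

```text
time_s: 17.18
tcp_pos: [0.5775, -0.1647, 0.081]
eef_rot: [179.9, 0.0, 66.5]
contact_force: [-0.9, -1.6, 5.9]
gripper_width: 0.0465
gripper_force: 5.0
```

Emit:
send_rows([
  {"slide": [0, 0, 0.01], "turn": 0, "gripper": 0},
  {"slide": [0, 0, 0.02], "turn": 0, "gripper": 0},
  {"slide": [0, 0, 0.02], "turn": 0, "gripper": 0},
  {"slide": [0, 0, 0.02], "turn": 0, "gripper": 0},
  {"slide": [0, 0, 0.02], "turn": 0, "gripper": 0},
])

```text
time_s: 17.6
tcp_pos: [0.5777, -0.1648, 0.0781]
eef_rot: [179.9, -0.0, 66.5]
contact_force: [-1.3, -1.4, 4.2]
gripper_width: 0.0461
gripper_force: 5.0
```

```bash
python3 -c "
from h import *
quick()"
```

```text
17.6 [ 0.5777 -0.1648  0.0781] [-1.29 -1.44  4.25] [-0.6   0.16 -0.01] 0.046130623342563265
[ 62  61  61  63  61  61  61  61  61  60  60  61  60  62  60  60  59  60
  60  61  62  81  90  90  89  90  90  89  91  90  91  92  91  92  91 100
 109 111 111 111 110 110 110 111] [ 90  86 100 110 110 110 110 110 110 109 110 110 104 102 190 192 191 191
 192 134  80  82  81  80  81]
[116 129  94  38  42  42  41  40  42  70  86  86  87  87  87  87  87  88
  87  88  89  88  89  90  91  93  98 100 104 108 108 110 111 111 110 111
 111 110 111 110 111 110 108 106 102  98  95  92  93  91  91  91  91  91
  91  91  91  92  90  90  91  90  75  45  38  40  40  41  38  65 119 116
 105]
TCP from peg along f, along tool y (mm) [-3.1  1. ]
```

Contact reads 4–6 N upward and the shell slides up in the pads, at the height expected for the shoulder. Releasing.

Emit:
send_rows([
  {"slide": [0, 0, 0], "turn": 0, "gripper": 0.56},
  {"slide": [0, 0, 0], "turn": 0, "gripper": 0.6},
  {"slide": [0, 0, 0], "turn": 0, "gripper": 0.7},
  {"slide": [0, 0, 0], "turn": 0, "gripper": 0.85},
  {"slide": [0, 0, 0], "turn": 0, "gripper": 1},
])

```text
time_s: 18.07
tcp_pos: [0.577, -0.1644, 0.0771]
eef_rot: [-180.0, 0.0, 66.5]
contact_force: [-0.1, 0.3, 0.7]
gripper_width: 0.067
gripper_force: 0.0
```

Emit:
send_rows([
  {"slide": [0, 0, 0], "turn": 0, "gripper": 1},
  {"slide": [0, 0, 0], "turn": 0, "gripper": 1},
  {"slide": [0, 0, 0], "turn": 0, "gripper": 1},
  {"slide": [0, 0, 0], "turn": 0, "gripper": 1},
  {"slide": [0, 0, 0], "turn": 0, "gripper": 1},
])

```text
time_s: 18.48
tcp_pos: [0.5771, -0.1644, 0.0773]
eef_rot: [180.0, -0.0, 66.5]
contact_force: [0.1, 0.3, 0.3]
gripper_width: 0.0872
gripper_force: 0.0
```

```bash
python3 -c "
from h import *
quick()
for o in ['shell_end','hung_b']:
  for d in optics.look_for('wrist',o)[:3]: print(o,np.round(d['location'],3),d['p'])"
```

```text
18.4833 [ 0.5771 -0.1644  0.0773] [0.08 0.26 0.26] [-0.07 -0.05 -0.06] 0.08719538942650089
[ 60  58  55  55  55  55  56  55  55  56  55  58  56  54  56  56  56  55
  56  56  54  55  57  56  61  76  82  81  81  83  83  82  82  84  84  83
  85  83  84  88  99 100  99 100] [ 82  78  87  99  99  99  98  99  99  99  98  98  98  99  99  94 147 178
 177 122  72  72  70  71  71]
[176 175 177 150 113 113 114 114 114 116 100  60  74  84  83  83  83  83
  83  83  82  83  83  83  83  83  83  82  84  83  82  82  84  84  84  84
  83  84  84  84  82  84  84  85  84  83  84  86  83  84  85  83  83  84
  84  83  84  84  83  82  83  69  67 112 113 113 115 113 113 112 112 111
 113]
TCP from peg along f, along tool y (mm) [-3.1  0.3]
shell_end [ 0.582 -0.148  0.108] 0.83
shell_end [ 0.437 -0.101  0.012] 0.51
hung_b [ 0.532 -0.017  0.05 ] 0.8
hung_b [ 0.58  -0.151  0.112] 0.58
```

Emit:
send_rows([
  {"slide": [0, 0, -0.1], "turn": 0, "gripper": 1},
  {"slide": [0, 0, -0.25], "turn": 0, "gripper": 1},
  {"slide": [0, 0, -0.45], "turn": 0, "gripper": 1},
  {"slide": [0, 0, -0.65], "turn": 0, "gripper": 1},
  {"slide": [0, 0, -0.8], "turn": 0, "gripper": 1},
])

```text
time_s: 19.05
tcp_pos: [0.5776, -0.1646, 0.1999]
eef_rot: [179.9, -0.0, 66.5]
contact_force: [1.8, 0.2, -0.5]
gripper_width: 0.0878
gripper_force: 0.0
```

Emit:
send_rows([
  {"slide": [-0.2, 0, -0.2], "turn": 0, "gripper": 1},
  {"slide": [-0.3, 0, -0.3], "turn": 0, "gripper": 1},
  {"slide": [-0.35, 0, -0.35], "turn": 0, "gripper": 1},
  {"slide": [-0.35, 0, -0.35], "turn": 0, "gripper": 1},
  {"slide": [-0.35, 0, -0.35], "turn": 0, "gripper": 1},
])

```text
time_s: 19.47
tcp_pos: [0.5559, -0.2125, 0.2492]
eef_rot: [-180.0, -0.0, 66.4]
contact_force: [-0.2, 0.2, -0.7]
gripper_width: 0.0878
gripper_force: 0.0
```

```bash
python3 -c "
from h import *
s=get_state(); print(s['tcp_pos'],s['contact_force'])
for n in ['wrist','scene','top']:
  c=cap(n,'fin_'+n+'.png')
  for o in ['shell_end','shell','hung_b']:
    for d in optics.look_for(n,o)[:4]: print(n,o,np.round(d['location'],3),round(d['p'],2),proj(c,d['location']))
  a=proj(c,[.578,-.1615,.118]);b=proj(c,[.578,-.1615,.018]); print('expected top,rim px',a,b)
  if n=='wrist': g=c['img'].mean(2).astype(int)[max(0,a[1]-60):a[1]+60:5,a[0]-60:a[0]+60:5]; print(g)
"
```

```text
[ 0.55587182 -0.21248331  0.24919568] [-0.2174672   0.22929736 -0.73171533]
wrist shell_end [ 0.578 -0.163  0.121] 0.64 [276 134]
wrist shell_end [ 0.556 -0.446  0.011] 0.56 [349 342]
wrist shell [ 0.575 -0.162  0.115] 0.64 [271 134]
wrist hung_b [ 0.523 -0.018  0.033] 0.87 [158   3]
wrist hung_b [ 0.573 -0.302  0.082] 0.64 [328 266]
wrist hung_b [ 0.417 -0.1    0.016] 0.37 [113 132]
expected top,rim px [275 132] [275 125]
[[160 155 143 107 101  99 101 101 102 103 101 102 102 103 102  98  99  98
  102 100 102 102  96  99]
 [137 104 103 103 101 102  98 100  98  98 100  99  98  98  98  96 102 101
  102 100  95 101  99 100]
 [102 102 102 103 101  96  99  99  99 102  83  57  50  63  90 101 101  99
  100 102  99  97 101  97]
 [105 103 103 103  99 105 101 102  52  47  48  48  47  49  45  46  67  99
   96  96 100  98  98 100]
 [100 102 102 101  99 103 101  46  48  47  47  47  47  47  47  48  46  43
   98  99 101 100  98 100]
 [101 100 102 102  99 102  48  47  48  47  46  46  44  46  46  46  47  47
   42  96 102  99 101  99]
 [104 102 101 102 101  47  46  47  44  48  47  44  45  46  47  45  
[... 1478 characters left out ...]
101 100 113 159 155 158 108 103 100 101 102
  100 101  99 103 101 103]
 [ 99  98 102 104  99 100 100 134 157 152 157 153 156 106 100 100 101 101
  100  98  98  99  99  99]
 [100  78 103 100 102 151 159 156 159 156 153 153 158  98 101 104 101 102
   99 101  98  99  99 101]]
scene shell_end [ 0.582 -0.154  0.094] 0.84 [235 198]
scene shell [ 0.587 -0.152  0.088] 0.88 [234 200]
scene hung_b [ 0.582 -0.313  0.089] 0.7 [201 171]
scene hung_b [0.536 0.005 0.091] 0.64 [282 219]
expected top,rim px [233 191] [236 209]
top shell_end [ 0.412 -0.11   0.007] 0.37 [316 258]
top shell [ 0.573 -0.162  0.11 ] 0.67 [339 194]
top shell [0.42  0.413 0.018] 0.36 [123 253]
expected top,rim px [339 192] [335 197]
```

The shell stands upright on the black disc. Its closed end is at (0.578, -0.163, 0.121), in line with the peg, and it shows at the same height as the hung shells in the scene view. Those two have not moved.

```bash
python3 -c "
from h import *
print(order.close_job())"
```

```text
the job is handed in; nothing more can be done
None
```

The shell is mouth down on the free peg with its rim down at shoulder height, the gripper is clear, and the job is handed in at about 20 s of robot time; the hand-in gave no verdict.

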